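# Turn the parts carousel and fit the silver heat sink

## Robot

A 6-joint arm with a two-finger parallel gripper is mounted at the origin on the work surface. World frame = base frame: x ahead of the robot, y to its left, z up, the work surface at z = 0. Lengths are in mm, angles in rad, forces in N, time in s.
With the tool pointing down it reaches from about 350 to 875 mm from the base axis. Payload 4.2 kg.
Tool frame: the origin (TCP) lies on the centre line of the jaws, within the pads' length; the fingertips stand 22 mm ahead of it and the grasp point (between the pads) lies 3 mm ahead of it (arm.nose_length is the distance from the TCP to the fingertips, in mm); z points along the fingers, x is the direction in which the jaws open and shut, and the axes are right-handed (so a half turn about z gives the same grasp; the last joint's range is limited). The gripper opens to 85 mm and grips with 20 to 120 N. Pads are 22 mm wide; open, the fingers measure 114 mm over their backs; the gripper's body (76 mm by 85 mm) begins 54 mm behind the grasp point. The pads swing forward as they close: fully open they stand 13 mm farther back than shut.
Start: joints at [-1.077, 0.385, 0.008, 0, -1.194, -0.259], TCP at [145.423, -607.825, 253.312] pointing down, gripper open.
Joint ranges: [-3.14, 3.14], [-1.21, 2.06], [-1.07, 1.41], [-3.16, 2.05], [-2.99, -0.16], [-3.1, 3.1]. Speed limits (rad/s): [2.79, 2.79, 3.14, 3.14, 3.14, 3.14].

## Interface

Orientations are given as a unit quaternion [x, y, z, w].
In Python, from bench import telemetry, get_image, workorder, nets, arm gives the robot as it stands.
- The arm moves only by the tool apply_moves, never from a script. Its argument "steps" is a list of rows, each an object with "hand": the opening, from 0 (shut) to 1 (fully open); "xyz": the shift along the tool's x, y, z in cm, a list of three; "delta_rot": the turn, a rotation vector about the tool's x, y, z in rad, a list of three. In form: [{"hand": hand, "xyz": [x, y, z], "delta_rot": [wx, wy, wz]}, ...]. A call has 1 to 12 rows; each row is the pose to reach, as a shift and turn from the pose commanded when the call began, along the tool's axes at that moment; what a row does not reach only later rows make up. A row lasts 1/12 s, in which the tool goes at most 41.7 mm and 7.16 degrees, less where a joint would pass 70% of its speed; a pose out of reach is approached as far as the arm can. A call with a gripper value outside its range is refused whole. The fingers move at their own pace and stop on an object; the grip force is fixed at half the most. Time passes only in rows, so rows that repeat a pose let the fingers close. It gives the time, the measured TCP pose, the force and the opening at its end, in the units of the state.
- telemetry.read_state(): the state, without advancing time (a new reading comes with each control period).
- get_image(name): name is "side" or "top" or "wrist"; returns a dict with "frame" (400x640x3 uint8, blue, green, red), "fx", "fy", "cx", "cy" (pixels), "origin" and "orientation" of the camera in the world. Camera axes: x right, y down, z forward; pixel columns grow to the right and rows downward; lengths in mm; the calibration is good to about 2 mm. A picture is of the moment at which its call begins. There is no depth.
- workorder.job_done(): hands the job in, once; it reports no verdict.
Trained networks look in a picture, given as the dict that the camera call returned (one of the last four; its "shot" number tells which), for a name from the list of things; names that differ only in an ending like _2 or _b are one class to them, and where a whole thing is asked for, a point or a joint stands for the part that bears it (a point fixed in the world has none). Each returns a list of dicts, best first, with "confidence" (0 to 1); they miss things now and then, are a little off and sometimes report something else, mostly with a low value. They report only what shows in the picture. A call takes as long as a camera call. They do not tell look-alikes from the thing itself.
- nets.recognise(picture, label): "xyz" ([x, y, z] in mm, in world coordinates, good to about 4 mm: the middle of the surface that is visible of it).
- nets.outline_of(picture, label): "pixels" (400x640 bool, what is visible of it).
- nets.pinpoint(picture, label): "xyz" ([x, y, z] in mm, in world coordinates, good to about 4 mm: a listed point, or the origin of a listed thing).
The state is a dict: "clock": time; "joints": joint angles; "joint_vel": joint speeds; "joint_efforts": joint torques, N m; "position": TCP position; "ee_rot": TCP orientation; "contact_force": force on the tool from outside, world axes, zero at the start; "wrist_torque": the same for the moment, N m; "gripper_width": finger opening in mm.
Only numpy, scipy, OpenCV 4.12 (cv2) and the standard library are available. Lean on these libraries where they do the work, as an engineer would, in place of code of your own. Each camera call takes 0.05 s, during which the arm holds its last target.

## Task

Turn the parts carousel so that the compartment with the silver heat sink comes fully round to the open side of the clear cover, then pick the silver heat sink out from above. Set it upright on the middle of the white-topped chip on the green circuit board, its sides square with the chip, and let go.

Things in the scene. Friction and masses are not known exactly. Their poses are not given: they have to be found in the camera images.
- heatsink_center (a point): Centre (half-way up) of the loose silver aluminium finned heat sink, 32 x 32 mm, 34 mm tall; x, y along its sides, z up. It stands on a compartment floor, about 95 mm from the carousel's axis, at first 60 to 85 degrees to one side of the open side, under the cover. The black heat sink of the same shape, blue relay, green terminal and copper coil in the other compartments are not wanted.
- turn_knob (a point): Point on the carousel's axis in its red round knob: 40 mm diameter, 72 to 104 mm above the table (point at 90), gripped from above at any yaw. Twisting it turns the whole carousel by the same angle, either way; light (0.05 N m), stays where left. Carousel: amber disc, radius 140 mm, floor 22 mm above the table, 5 equal compartments, dividers 16 mm and rim 10 mm tall; hub radius 30, height 24 mm.
- open_side (a point): Fixed point where a part's centre stands when its compartment is fully forward: at the middle of the carousel's open side (orange bar on the foot), 95 mm from the axis, 39 mm above the table. -x points outwards; y runs along the cover's front edge, 45 mm behind this point. A part here is best gripped with the fingers closing within 45 degrees of y.
- stand: Fixed round foot (radius 160 mm) under the carousel, origin on the carousel's axis at table height, axes as open_side. It carries the flat clear cover, 195 x 310 mm, over all but the open side: 64 to 70 mm above the table (orange front edge to 71, screw heads to 73), from 50 mm in front of the axis to 145 mm behind it. The knob stands above the cover.
- chip (a point): Centre of the top of the large square white-topped chip in the middle of the fixed green circuit board on the blue mat: 44 x 44 mm, top 19 mm above the table, 4 mm above the board (150 x 120 mm); z up, x and y along its sides. Other components start 44 mm from its centre and rise at most 11 mm above the board.
Things that resemble listed ones, but are neither listed nor needed, are in the scene too. What is shaped like the part that bears chip but brown or orange is not meant.

How it is judged:
By the outcome, as a careful person would: the job done as asked, in the order asked, and still so for the second after the job is handed in, with the robot touching nothing.
It also fails if it takes over 54 s, if anything falls off the work surface, if the arm or the gripper's body presses on something with over 40 N, if the wrist force passes 120 N, or if a joint passes its speed limit or range.

## Working session

There is one attempt and no reset: what is moved stays moved. The work goes in short steps, Python scripts to look and compute and a tool call to move; the robot and the scene stay as the last step left them, time stands still between calls to the robot, and variables do not carry over. Pictures are saved under pics/ and viewed, and the job is handed in when it is done.

Besides the shell and the picture viewer there is one more tool, called by a JSON object that holds its "name" and its "arguments", one argument or row to a line. apply_moves: Moves the arm, as the interface text tells. Its arguments: {"type":"object","properties":{"steps":{"type":"array"}},"required":["steps"]}

```bash
ls; mkdir -p pics
python3 - <<'E'
from bench import telemetry, get_image, workorder, nets, arm
import cv2
print(telemetry.read_state()); print([a for a in dir(arm) if a[0]!='_'])
for n in ["side","top"]:
    p=get_image(n); cv2.imwrite(f"pics/{n}0.png",p["frame"])
    print(n,p["origin"],p["orientation"],p["fx"])
    for l in ["heatsink_center","turn_knob","open_side","stand","chip"]:
        print(l,[(d["xyz"].__str__(),round(d["confidence"],2)) for d in nets.pinpoint(p,l)])
E
```

```text
pics
{'clock': 0.0, 'joints': array([-1.07739132e+00,  3.85563329e-01,  6.63781266e-03, -5.13477056e-04,
       -1.19402849e+00, -2.58600462e-01]), 'joint_vel': array([ 2.23645790e-04, -1.46946381e-03,  2.90563023e-03,  6.04039825e-05,
        7.44876748e-04,  1.92971284e-03]), 'joint_efforts': array([ 1.99498681e-03, -3.92288661e+01,  1.88395768e+01,  4.18604225e+00,
       -4.60456533e-03,  1.36155390e-05]), 'position': array([ 145.30576913, -607.31862629,  252.22000263]), 'ee_rot': array([ 6.19487854e-01,  7.85005463e-01,  6.48345390e-04, -8.94697675e-04]), 'contact_force': array([-1.3181175 ,  0.78158821, -0.32176195]), 'wrist_torque': array([-0.02439213, -0.02429095, -0.01118882]), 'gripper_width': 84.92867216037988}
['IKError', 'nose_length']
side [329.26142126 601.89488983 834.48466985] [-0.04911397  0.92008705 -0.38840527  0.01299966] 380.0653805322703
heatsink_center [('[562.6, 257.4, 37.7]', 0.68)]
turn_knob [('[586.8, 164.8, 93.2]', 0.84)]
open_side []
stand [('[591.9, 165.5, -2.0]', 0.69)]
chip [('[607.9, -581.6, 19.9]', 0.98), ('[487.0, -207.6, 21.4]', 0.8), ('[178.6, -328.5, 15.6]', 0.71)]
top [ 126.92074153 -160.66471078 1397.60566438] [ 0.70540789 -0.70228094  0.06667909 -0.06895724] 410.69688624070756
heatsink_center [('[564.0, 252.0, 38.8]', 0.43)]
turn_knob [('[587.9, 162.4, 92.9]', 0.91)]
open_side [('[494.5, 173.8, 39.6]', 0.6)]
stand [('[588.7, 163.4, 6.3]', 0.96)]
chip [('[610.0, -577.7, 17.3]', 0.64)]
```

View pics/side0.png

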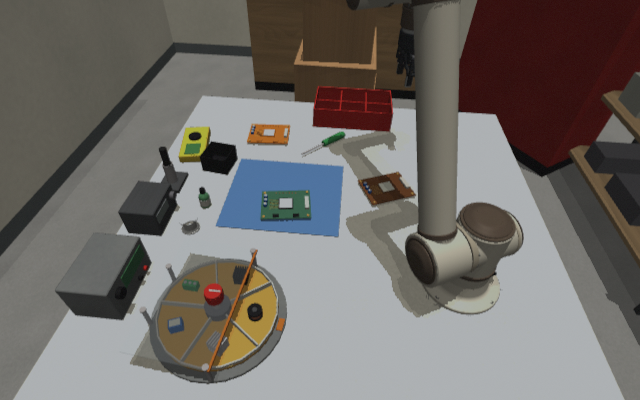

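View pics/top0.png

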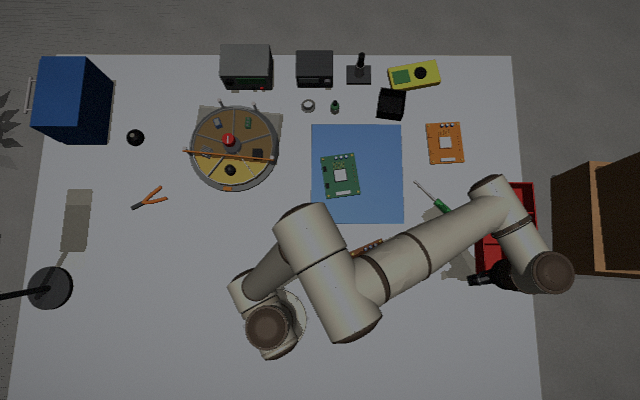

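```bash
cat > h.py <<'E'
import numpy as np, cv2
from scipy.spatial.transform import Rotation as R
def ray(p,u,v,z):
    d=R.from_quat(p["orientation"]).apply([(u-p["cx"])/p["fx"],(v-p["cy"])/p["fy"],1.0])
    o=np.array(p["origin"]); return o+d*(z-o[2])/d[2]
def proj(p,X):
    c=R.from_quat(p["orientation"]).inv().apply(np.atleast_2d(X)-np.array(p["origin"]))
    return np.c_[c[:,0]/c[:,2]*p["fx"]+p["cx"],c[:,1]/c[:,2]*p["fy"]+p["cy"]]
def crop(p,x,y,w,h,s,name):
    cv2.imwrite(name,cv2.resize(p["frame"][y:y+h,x:x+w],None,fx=s,fy=s,interpolation=cv2.INTER_CUBIC))
E
python3 - <<'E'
from h import *
from bench import *
from bench import get_image,nets
s=get_image("side"); crop(s,140,240,160,140,5,"pics/c1.png")
crop(s,220,150,200,100,4,"pics/c3.png")
t=get_image("top"); crop(t,180,90,190,120,4,"pics/c2.png")
for p in (s,t):
  print([np.round(d["xyz"],0) for d in nets.recognise(p,"heatsink_center")])
  print(proj(p,[[563,255,39],[588,163,90],[494,174,39],[487,-207,19]]).round())
E
```

```text
[array([548., 258.,  39.])]
[[216. 344.]
 [213. 293.]
 [256. 313.]
 [285. 203.]]
[]
[[205. 151.]
 [229. 139.]
 [228. 171.]
 [339. 175.]]
```

View pics/c1.png

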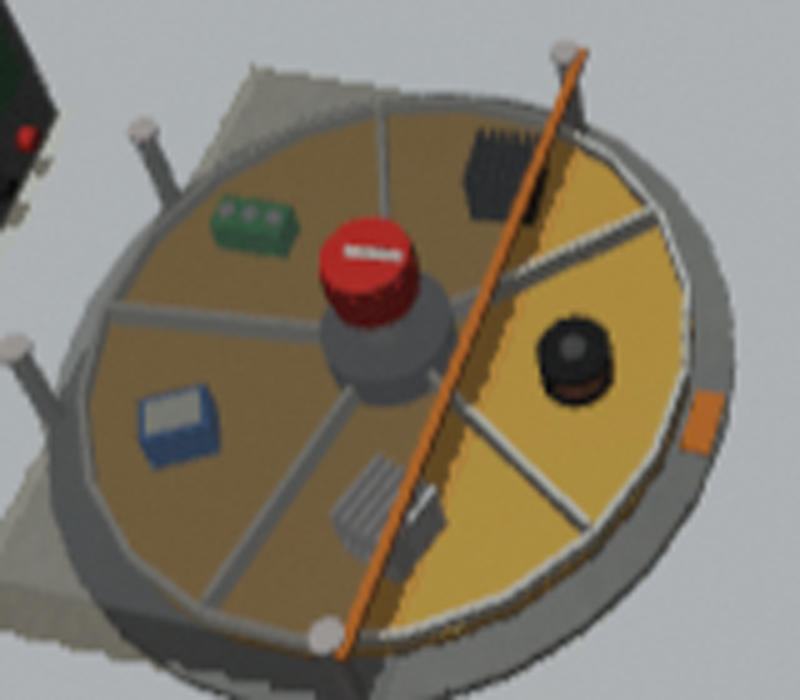

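View pics/c2.png

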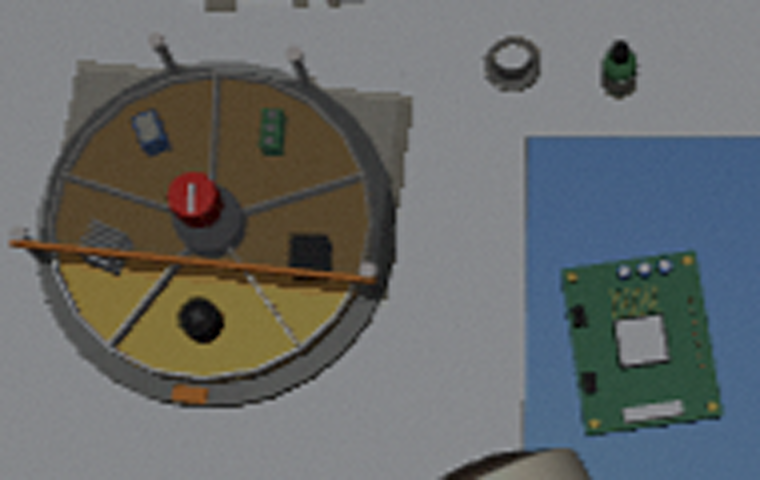

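View pics/c3.png

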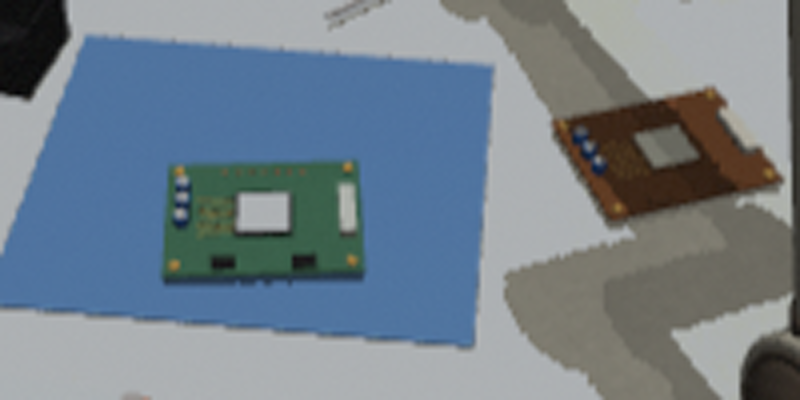

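Run:
```python
from h import *
from bench import get_image,nets,telemetry,arm
print(arm.nose_length)
s=get_image("side");t=get_image("top")
ax=np.array([588.,163.7])
for nm,p,L in (("side",s,[(585,525),(655,210),(210,605),(110,312),(382,105)]),):
  for a,b in L:
    q=ray(p,140+a/5,240+b/5,38)[:2]-ax; print(nm,q.round(),np.degrees(np.arctan2(q[1],q[0])).round(1),np.hypot(*q).round())
for a,b in [(112,345),(298,347),(362,178),(215,75),(62,178)]:
    q=ray(t,180+a/4,90+b/4,38)[:2]-ax; print("top",q.round(),np.degrees(np.arctan2(q[1],q[0])).round(1),np.hypot(*q).round())
q=ray(t,180+190/4,90+394/4,22)[:2]-ax;print("bar top",q,np.degrees(np.arctan2(q[1],q[0])))
q=ray(s,140+703/5,240+422/5,22)[:2]-ax;print("bar side",q,np.degrees(np.arctan2(q[1],q[0])))
# cover edge ends
for p,pts in ((s,[(140+582/5,240+52/5),(140+343/5,240+655/5)]),(t,[(180+10/4,90+242/4),(180+378/4,90+281/4)])):
  a,b=[ray(p,*k,71)[:2] for k in pts]; d=b-a; print("edge",a,b,np.degrees(np.arctan2(d[1],d[0])))
for p in (s,t):
  o=nets.outline_of(p,"chip")
  for d in o:
    m=d["pixels"].astype(np.uint8); c=cv2.minAreaRect(cv2.findNonZero(m)); 
    print(d["confidence"],m.sum(),c)
o=nets.outline_of(s,"chip")
# board corners
for nm,p,L,s0,o0 in (("side",s,[(168,162),(358,160),(363,275),(163,278)],4,(220,150)),("top",t,[(562,270),(692,253),(720,412),(586,434)],4,(180,90))):
  P=np.array([ray(p,o0[0]+a/s0,o0[1]+b/s0,15)[:2] for a,b in L]); d=np.roll(P,-1,0)-P
  print(nm,P.round(),P.mean(0).round(1),np.degrees(np.arctan2(d[:,1],d[:,0])).round(1),np.hypot(*d.T).round())
```

```text
22.0
side [-112.   83.] 143.5 140.0
side [-114.  -77.] -145.8 137.0
side [ 36. 133.] 75.0 138.0
side [129.   6.] 2.6 129.0
side [  37. -124.] -73.5 130.0
top [-114.   76.] 146.1 137.0
top [-115.  -83.] -144.3 141.0
top [  37. -133.] -74.4 138.0
top [132.  -0.] -0.1 132.0
top [ 36. 129.] 74.4 134.0
bar top [-152.71160287   11.5564412 ] 175.67239377515452
bar side [-152.93427179   22.33703375] 171.69033912530492
edge [521.84734591  19.52110372] [553.07426747 323.23203024] 84.12959628661507
edge [555.02245025 321.72332659] [522.06574516  10.26711797] -96.04026976295482
0.97 1241 ((386.04827880859375, 187.20278930664062), (28.952566146850586, 52.160945892333984), 76.60750579833984)
0.84 1405 ((285.0, 204.0), (28.0, 50.0), 90.0)
0.82 770 ((268.02679443359375, 133.08901977539062), (41.74665451049805, 19.285778045654297), 1.6846843957901)
0.82 1308 ((443.9752502441406, 142.75247192382812), (41.095035552978516, 33.63225555419922), 84.2894058227539)
0.67 1514 ((339.72161865234375, 175.07028198242188), (43.20163345336914, 36.23530578613281), 81.02737426757812)
0.59 207 ((365.50006103515625, 248.0000457763672), (7.602630615234375, 34.882659912109375), 63.43495178222656)
side [[ 568. -260.]
 [ 419. -280.]
 [ 402. -156.]
 [ 547. -137.]] [ 483.9 -208.2] [-172.5   97.9    7.7  -80.4] [150. 124. 146. 125.]
top [[ 549. -143.]
 [ 565. -257.]
 [ 423. -280.]
 [ 403. -165.]] [ 485.2 -211.4] [ -82.  -170.9   99.7    8.4] [115. 144. 117. 148.]
```

```bash
cat >> h.py <<'E'
def yaw(q):
    x=R.from_quat(q).apply([1,0,0]); return np.degrees(np.arctan2(x[1],x[0]))
def plan(target,yawdeg):
    from bench import telemetry
    s=telemetry.read_state(); q=R.from_quat(s["ee_rot"])
    d=q.inv().apply(np.array(target)-s["position"])/10
    Rt=R.from_matrix(np.c_[[np.cos(np.radians(yawdeg)),np.sin(np.radians(yawdeg)),0],[np.sin(np.radians(yawdeg)),-np.cos(np.radians(yawdeg)),0],[0,0,-1]])
    rv=(q.inv()*Rt).as_rotvec()
    print("t",round(s["clock"],2),"pos",s["position"].round(1),"yaw",yaw(s["ee_rot"]).round(2),"F",s["contact_force"].round(1),"w",round(s["gripper_width"],1),"j",s["joints"].round(2))
    print("xyz",d.round(2),"rot",rv.round(3),"dist",np.linalg.norm(d).round(1))
E
python3 -c "
from h import *
plan([588,163.7,200],190)"
```

```text
t 1.05 pos [ 145.4 -607.8  253.3] yaw 103.45 F [-0.4 -0.1  0. ] w 85.1 j [-1.08  0.38  0.01  0.   -1.19 -0.26]
xyz [64.74 60.99  5.33] rot [ 0.    -0.    -1.511] dist 89.1
```

{"name": "apply_moves", "arguments": {
  "steps": [
    {"hand": 1,"xyz": [64.74,60.99,5.33],"delta_rot": [0,0,-1.511]},
    {"hand": 1,"xyz": [64.74,60.99,5.33],"delta_rot": [0,0,-1.511]},
    {"hand": 1,"xyz": [64.74,60.99,5.33],"delta_rot": [0,0,-1.511]},
    {"hand": 1,"xyz": [64.74,60.99,5.33],"delta_rot": [0,0,-1.511]},
    {"hand": 1,"xyz": [64.74,60.99,5.33],"delta_rot": [0,0,-1.511]},
    {"hand": 1,"xyz": [64.74,60.99,5.33],"delta_rot": [0,0,-1.511]},
    {"hand": 1,"xyz": [64.74,60.99,5.33],"delta_rot": [0,0,-1.511]},
    {"hand": 1,"xyz": [64.74,60.99,5.33],"delta_rot": [0,0,-1.511]},
    {"hand": 1,"xyz": [64.74,60.99,5.33],"delta_rot": [0,0,-1.511]},
    {"hand": 1,"xyz": [64.74,60.99,5.33],"delta_rot": [0,0,-1.511]},
    {"hand": 1,"xyz": [64.74,60.99,5.33],"delta_rot": [0,0,-1.511]},
    {"hand": 1,"xyz": [64.74,60.99,5.33],"delta_rot": [0,0,-1.511]}
  ]
}}

```text
clock: 2.05
position: [394.4, -172.9, 223.8]
ee_rot: [-0.085, 0.996, -0.0, 0.001]
contact_force: [1.5, -0.8, 0.1]
gripper_width: 85.8
```

```bash
python3 -c "
from h import *
from bench import get_image,nets
p=get_image('wrist'); cv2.imwrite('pics/w1.png',p['frame'])
q=nets.pinpoint(p,'chip'); print(q); print(p['origin'])
plan([588,163.7,200],190)"
```

```text
[{'xyz': [177.7, -327.8, 13.5], 'confidence': 0.73}, {'xyz': [485.6, -210.3, 19.1], 'confidence': 0.64}, {'xyz': [587.0, 163.4, 4.0], 'confidence': 0.16}]
[ 406.20422816 -242.14864275  345.22723598]
t 2.15 pos [ 396.3 -170.9  223.7] yaw -170.0 F [-0.5 -1.1  0.1] w 85.8 j [-0.03  0.08 -0.48 -0.   -1.01  0.2 ]
xyz [-24.68  29.63   2.4 ] rot [-0.     0.002 -0.   ] dist 38.6
```

View pics/w1.png

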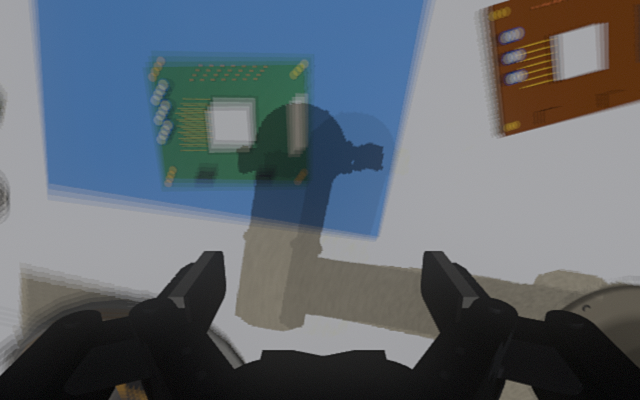

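{"name": "apply_moves", "arguments": {
  "steps": [
    {"hand": 1,"xyz": [-24.68,29.63,2.4],"delta_rot": [0,0,0]},
    {"hand": 1,"xyz": [-24.68,29.63,2.4],"delta_rot": [0,0,0]},
    {"hand": 1,"xyz": [-24.68,29.63,2.4],"delta_rot": [0,0,0]},
    {"hand": 1,"xyz": [-24.68,29.63,2.4],"delta_rot": [0,0,0]},
    {"hand": 1,"xyz": [-24.68,29.63,2.4],"delta_rot": [0,0,0]},
    {"hand": 1,"xyz": [-24.68,29.63,2.4],"delta_rot": [0,0,0]},
    {"hand": 1,"xyz": [-24.68,29.63,2.4],"delta_rot": [0,0,0]},
    {"hand": 1,"xyz": [-24.68,29.63,2.4],"delta_rot": [0,0,0]},
    {"hand": 1,"xyz": [-24.68,29.63,2.4],"delta_rot": [0,0,0]},
    {"hand": 1,"xyz": [-24.68,29.63,2.4],"delta_rot": [0,0,0]},
    {"hand": 1,"xyz": [-24.68,29.63,2.4],"delta_rot": [0,0,0]},
    {"hand": 1,"xyz": [-24.68,29.63,2.4],"delta_rot": [0,0,0]}
  ]
}}

```text
clock: 3.15
position: [588.6, 157.3, 198.7]
ee_rot: [-0.082, 0.997, -0.0, -0.001]
contact_force: [-0.3, 0.4, 1.0]
gripper_width: 85.7
```

```bash
python3 -c "
from h import *
from bench import get_image,nets
for n in ('wrist','side'):
  p=get_image(n); cv2.imwrite('pics/%s2.png'%n,p['frame'])
  for l in ('turn_knob','stand','heatsink_center'): print(l,[(d['xyz'],d['confidence']) for d in nets.pinpoint(p,l)])
  if n=='wrist':print(proj(p,[588,163.7,104]))
plan([588,163.7,99],190)"
```

```text
turn_knob [([585.9, 162.6, 91.0], 0.71)]
stand [([586.0, 162.9, 3.1], 0.68)]
heatsink_center []
[[322.06152802 215.81195726]]
turn_knob [([587.3, 168.3, 93.1], 0.63)]
stand [([589.1, 164.7, -4.6], 0.68)]
heatsink_center [([565.0, 258.3, 38.5], 0.61)]
t 3.55 pos [588.7 157.  199.9] yaw -170.65 F [-0.  -0.3  0.1] w 85.5 j [ 0.53  0.4  -0.11  0.   -1.06 -0.36]
xyz [-0.03  0.67 10.09] rot [ 0.     0.001 -0.011] dist 10.1
```

View pics/wrist2.png

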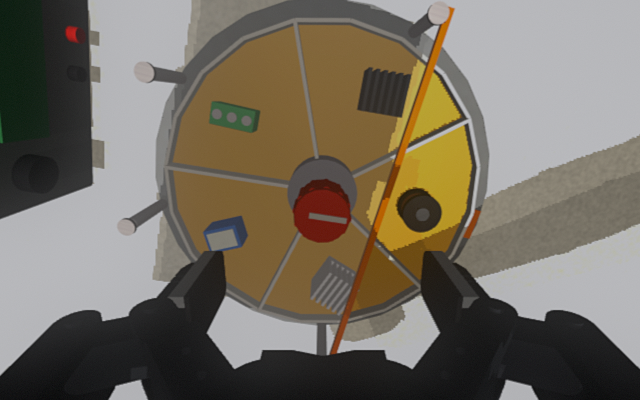

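```bash
python3 -c "
from h import *
from bench import get_image,nets
p=get_image('wrist')
crop(p,290,230,130,90,6,'pics/c4.png')
ax=np.array([588.,163.7])
for z,u,v in [(38,262,307),(38,418,287),(38,170,166),(38,297,22),(38,468,121),(22,474,222)]:
  q=ray(p,u,v,z)[:2]-ax; print(q.round(),np.degrees(np.arctan2(q[1],q[0])).round(1),np.hypot(*q).round())
a,b=ray(p,449,12,71),ray(p,336,348,71);d=b-a;print(a,b,np.degrees(np.arctan2(d[1],d[0])))
plan([588,163.7,99],190)"
```

```text
[ 40. 127.] 72.6 133.0
[-107.   80.] 143.0 133.0
[134.  -1.] -0.2 134.0
[  41. -130.] -72.4 136.0
[-110.  -79.] -144.3 136.0
[-149.   12.] 175.6 150.0
[525.17145632  17.3484624   71.        ] [553.51536221 298.58568927  71.        ] 84.24499705596955
t 3.6 pos [588.8 157.2 199.8] yaw -170.65 F [-0.9 -0.  -1. ] w 85.4 j [ 0.53  0.4  -0.11 -0.   -1.06 -0.36]
xyz [-0.03  0.66 10.08] rot [ 0.     0.001 -0.011] dist 10.1
```

View pics/c4.png

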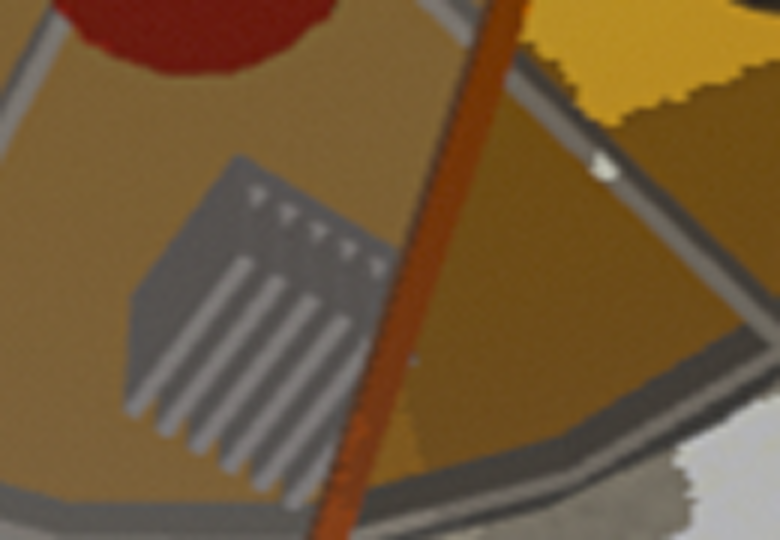

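{"name": "apply_moves", "arguments": {
  "steps": [
    {"hand": 1,"xyz": [-0.03,0.66,4],"delta_rot": [0,0,0]},
    {"hand": 1,"xyz": [-0.03,0.66,7],"delta_rot": [0,0,0]},
    {"hand": 1,"xyz": [-0.03,0.66,9],"delta_rot": [0,0,0]},
    {"hand": 1,"xyz": [-0.03,0.66,10.08],"delta_rot": [0,0,0]},
    {"hand": 1,"xyz": [-0.03,0.66,10.08],"delta_rot": [0,0,0]},
    {"hand": 0,"xyz": [-0.03,0.66,10.08],"delta_rot": [0,0,0]},
    {"hand": 0,"xyz": [-0.03,0.66,10.08],"delta_rot": [0,0,0]},
    {"hand": 0,"xyz": [-0.03,0.66,10.08],"delta_rot": [0,0,0]},
    {"hand": 0,"xyz": [-0.03,0.66,10.08],"delta_rot": [0,0,0]},
    {"hand": 0,"xyz": [-0.03,0.66,10.08],"delta_rot": [0,0,0]},
    {"hand": 0,"xyz": [-0.03,0.66,10.08],"delta_rot": [0,0,0]},
    {"hand": 0,"xyz": [-0.03,0.66,10.08],"delta_rot": [0,0,0]}
  ]
}}

```text
clock: 4.6
position: [588.4, 164.6, 100.6]
ee_rot: [-0.082, 0.997, 0.0, 0.001]
contact_force: [-2.6, 0.9, 5.2]
gripper_width: 38.2
```

```bash
python3 -c "
from h import *
plan([588,163.7,99],190)"
```

```text
t 4.6 pos [588.4 164.6 100.6] yaw -170.59 F [-2.6  0.9  5.2] w 38.2 j [ 0.54  0.5  -0.22  0.   -0.85 -0.37]
xyz [ 0.06 -0.08  0.16] rot [ 0.     0.002 -0.01 ] dist 0.2
```

{"name": "apply_moves", "arguments": {
  "steps": [
    {"hand": 0,"xyz": [0,0,0],"delta_rot": [0,0,-0.04]},
    {"hand": 0,"xyz": [0,0,0],"delta_rot": [0,0,-0.12]},
    {"hand": 0,"xyz": [0,0,0],"delta_rot": [0,0,-0.22]},
    {"hand": 0,"xyz": [0,0,0],"delta_rot": [0,0,-0.33]},
    {"hand": 0,"xyz": [0,0,0],"delta_rot": [0,0,-0.44]},
    {"hand": 0,"xyz": [0,0,0],"delta_rot": [0,0,-0.55]},
    {"hand": 0,"xyz": [0,0,0],"delta_rot": [0,0,-0.66]},
    {"hand": 0,"xyz": [0,0,0],"delta_rot": [0,0,-0.77]},
    {"hand": 0,"xyz": [0,0,0],"delta_rot": [0,0,-0.88]},
    {"hand": 0,"xyz": [0,0,0],"delta_rot": [0,0,-0.99]},
    {"hand": 0,"xyz": [0,0,0],"delta_rot": [0,0,-1.09]},
    {"hand": 0,"xyz": [0,0,0],"delta_rot": [0,0,-1.16]}
  ]
}}

```text
clock: 5.6
position: [587.9, 164.1, 100.6]
ee_rot: [-0.616, 0.787, -0.0, 0.0]
contact_force: [-3.9, -0.9, 5.9]
gripper_width: 38.3
```

```bash
python3 -c "
from h import *
from bench import get_image,nets
for n in ('side','wrist'):
  p=get_image(n); cv2.imwrite('pics/%s3.png'%n,p['frame'])
  if n=='side': crop(p,140,240,160,140,5,'pics/c5.png')
  print([(d['xyz'],d['confidence']) for d in nets.pinpoint(p,'heatsink_center')])
plan([588,163.7,99],256)"
```

```text
[([498.5, 179.3, 39.1], 0.75)]
[([497.7, 177.8, 44.8], 0.78)]
t 5.8 pos [587.9 164.  100.6] yaw -104.11 F [-3.9 -0.6  6.8] w 38.4 j [ 0.54  0.5  -0.22  0.   -0.85  0.79]
xyz [ 0.03 -0.02  0.16] rot [-0.001  0.    -0.002] dist 0.2
```

View pics/c5.png

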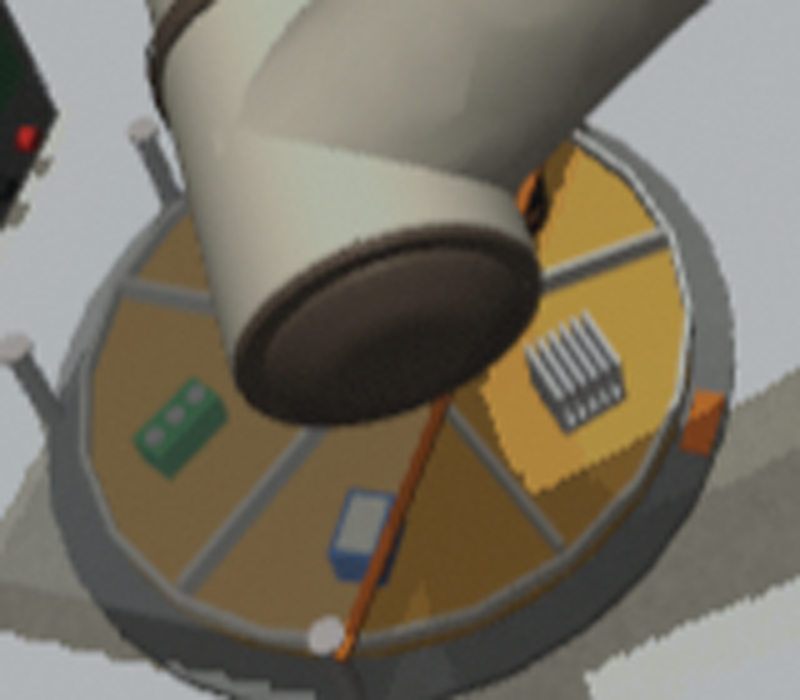

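View pics/wrist3.png

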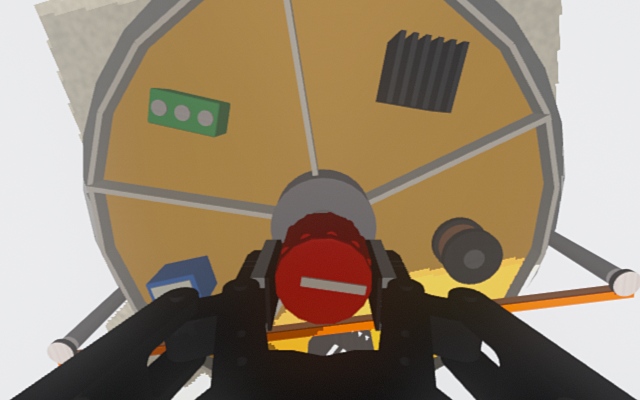

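```bash
python3 -c "
from h import *
from bench import get_image,nets
p=get_image('side')
ax=np.array([588.,163.7])
for u,v in [(560,548),(665,240),(183,588)]:
  q=ray(p,140+u/5,240+v/5,38)[:2]-ax; print(q.round(),np.degrees(np.arctan2(q[1],q[0])).round(1),np.hypot(*q).round())
p=get_image('wrist')
for u,v in [(90,187),(547,118)]:
  q=ray(p,u,v,38)[:2]-ax; print(q.round(),np.degrees(np.arctan2(q[1],q[0])).round(1),np.hypot(*q).round())
a,b=ray(p,633,291,71),ray(p,270,337,71);d=b-a;print(a,b,np.degrees(np.arctan2(d[1],d[0])))
"
```

```text
[-104.   94.] 137.8 140.0
[-121.  -61.] -153.4 136.0
[ 49. 128.] 68.9 137.0
[ 55. 125.] 66.3 136.0
[  30. -132.] -77.2 135.0
[525.35176686  15.03989189  71.        ] [544.18066348 205.06609205  71.        ] 84.34127316531881
```

{"name": "apply_moves", "arguments": {
  "steps": [
    {"hand": 0,"xyz": [0,0,0],"delta_rot": [0,0,-0.025]},
    {"hand": 0,"xyz": [0,0,0],"delta_rot": [0,0,-0.025]},
    {"hand": 1,"xyz": [0,0,0],"delta_rot": [0,0,-0.025]},
    {"hand": 1,"xyz": [0,0,0],"delta_rot": [0,0,-0.025]},
    {"hand": 1,"xyz": [0,0,0],"delta_rot": [0,0,-0.025]},
    {"hand": 1,"xyz": [0,0,0],"delta_rot": [0,0,-0.025]},
    {"hand": 1,"xyz": [0,0,-2],"delta_rot": [0,0,-0.025]},
    {"hand": 1,"xyz": [0,0,-5],"delta_rot": [0,0,-0.025]},
    {"hand": 1,"xyz": [0,-2,-9],"delta_rot": [0,0,-0.025]},
    {"hand": 1,"xyz": [0,-2,-12],"delta_rot": [0,0,-0.025]},
    {"hand": 1,"xyz": [0,-2,-12],"delta_rot": [0,0,-0.025]},
    {"hand": 1,"xyz": [0,-2,-12],"delta_rot": [0,0,-0.025]}
  ]
}}

```text
clock: 6.9
position: [608.6, 159.9, 221.1]
ee_rot: [-0.624, 0.781, -0.0, 0.003]
contact_force: [-0.2, -0.7, -0.4]
gripper_width: 85.5
```

```bash
python3 -c "
from h import *
from bench import get_image,nets
for n in ('wrist','side'):
  p=get_image(n); cv2.imwrite('pics/%s4.png'%n,p['frame'])
  for l in ('open_side','heatsink_center','stand'): print(l,[(d['xyz'],d['confidence']) for d in nets.pinpoint(p,l)])
plan([498,178,200],256)"
```

```text
open_side []
heatsink_center [([501.0, 175.1, 42.9], 0.73)]
stand [([586.7, 166.6, 3.6], 0.59)]
open_side []
heatsink_center [([498.9, 179.3, 34.6], 0.51)]
stand [([591.4, 166.4, -2.2], 0.72)]
t 7.3 pos [607.2 159.3 217.6] yaw -102.7 F [ 0.6 -0.9 -0.4] w 85.3 j [ 0.51  0.42 -0.04  0.   -1.12  0.84]
xyz [ 0.57 11.06  1.78] rot [ 0.001 -0.001  0.023] dist 11.2
```

View pics/wrist4.png

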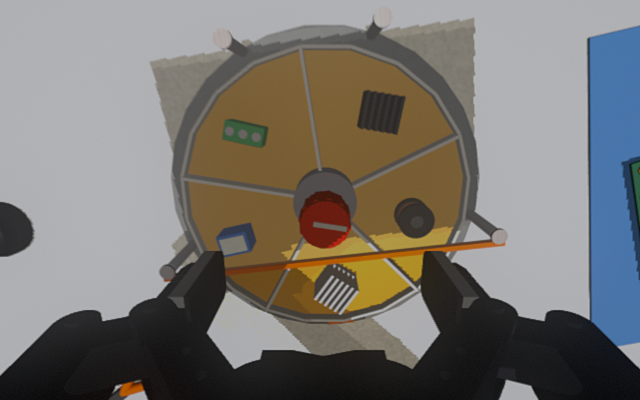

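{"name": "apply_moves", "arguments": {
  "steps": [
    {"hand": 1,"xyz": [0.4,3.5,1],"delta_rot": [0,0,0.02]},
    {"hand": 1,"xyz": [0.4,7,2],"delta_rot": [0,0,0.02]},
    {"hand": 1,"xyz": [0.4,11,3],"delta_rot": [0,0,0.02]},
    {"hand": 1,"xyz": [0.4,11,3],"delta_rot": [0,0,0.02]},
    {"hand": 1,"xyz": [0.4,11,3],"delta_rot": [0,0,0.02]}
  ]
}}

```text
clock: 7.72
position: [496.9, 179.4, 187.9]
ee_rot: [-0.618, 0.786, 0.0, -0.001]
contact_force: [0.2, -0.2, 1.2]
gripper_width: 85.1
```

```bash
python3 -c "
from h import *
from bench import get_image,nets
import pickle
for n in ('wrist','side'):
  p=get_image(n); pickle.dump(p,open('%s5.pkl'%n,'wb'));cv2.imwrite('pics/%s5.png'%n,p['frame'])
  for l in ('open_side','heatsink_center'): print(l,[(d['xyz'],d['confidence']) for d in nets.pinpoint(p,l)])
  if n=='wrist': crop(p,270,150,100,100,6,'pics/c6.png')
  else: crop(p,235,290,50,50,12,'pics/c7.png')
plan([498,178,200],256)"
```

```text
open_side []
heatsink_center [([498.1, 175.7, 45.4], 0.74), ([586.1, 165.1, 91.2], 0.3)]
open_side []
heatsink_center [([501.5, 178.8, 36.0], 0.77), ([590.2, 164.4, -5.4], 0.56)]
t 8.02 pos [500.4 179.8 188.8] yaw -103.91 F [ 0.6 -0.2 -0.1] w 85.3 j [ 0.65  0.28 -0.32  0.   -0.97  0.68]
xyz [ 0.24  0.19 -1.12] rot [-0.001  0.001  0.002] dist 1.2
```

View pics/wrist5.png

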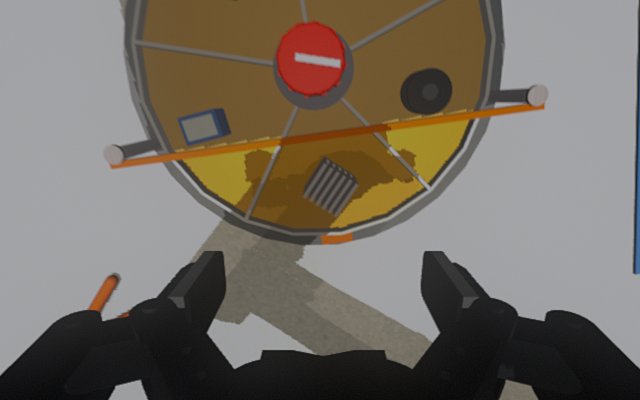

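View pics/c7.png

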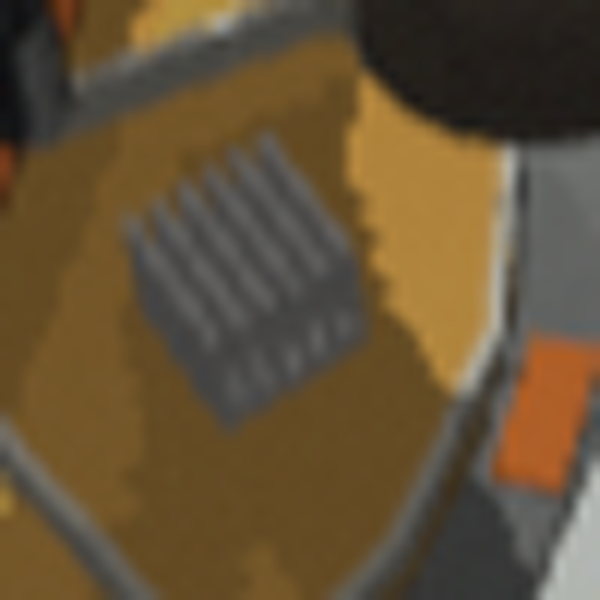

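View pics/c6.png

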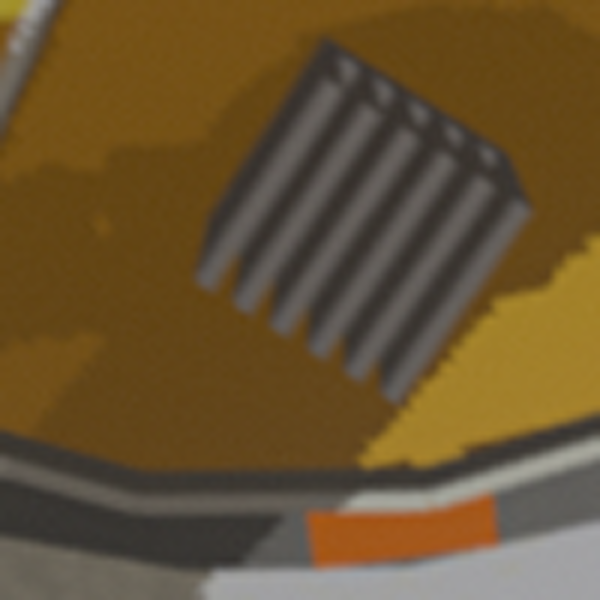

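```bash
python3 -c "
from h import *
import pickle
p=pickle.load(open('wrist5.pkl','rb'))
P=np.array([ray(p,270+a/6,150+b/6,56)[:2] for a,b in [(194,286),(325,76),(532,207),(396,406)]])
d=np.roll(P,-1,0)-P
print(P.round(1),P.mean(0),np.hypot(*d.T),np.degrees(np.arctan2(d[:,1],d[:,0])))
q=P.mean(0)-[588,163.7];print(np.degrees(np.arctan2(q[1],q[0])),np.hypot(*q))
for a,b in [(0,0)]: pass
ax=np.array([588,163.7])
for u,v in [(246,219),(430,188),(136,42)]:
  q=ray(p,u,v,38)[:2]-ax; print(np.degrees(np.arctan2(q[1],q[0])).round(1),np.hypot(*q).round())
p=pickle.load(open('side5.pkl','rb'))
P=np.array([ray(p,235+a/12,290+b/12,56)[:2] for a,b in [(128,218),(268,135),(355,248),(215,345)]])
d=np.roll(P,-1,0)-P
print(P.round(1),P.mean(0),np.hypot(*d.T),np.degrees(np.arctan2(d[:,1],d[:,0])))
"
```

```text
[[496.6 196.5]
 [519.9 173. ]
 [496.5 150.7]
 [473.8 174.3]] [496.72006263 173.6377861 ] [33.09693541 32.2711887  32.79457592 31.85929201] [ -45.36595942 -136.38362807  133.92131278   44.15159   ]
173.78659310984696 91.81931473779531
139.7 135.0
-147.7 135.0
67.8 135.0
[[515.6 173. ]
 [493.  152.8]
 [471.9 174.5]
 [493.8 196.8]] [493.55630571 174.26369594] [30.31308442 30.29633256 31.21739359 32.2909025 ] [-138.18991724  134.19516287   45.51657588  -47.44149683]
```

```bash
python3 -c "
from h import *
plan([496,174,120],-136)
plan([496,174,52],-136)"
```

```text
t 8.02 pos [500.4 179.8 188.8] yaw -103.91 F [ 0.6 -0.2 -0.1] w 85.3 j [ 0.65  0.28 -0.32  0.   -0.97  0.68]
xyz [0.68 0.29 6.88] rot [-0.     0.001  0.56 ] dist 6.9
t 8.02 pos [500.4 179.8 188.8] yaw -103.91 F [ 0.6 -0.2 -0.1] w 85.3 j [ 0.65  0.28 -0.32  0.   -0.97  0.68]
xyz [ 0.68  0.3  13.68] rot [-0.     0.001  0.56 ] dist 13.7
```

{"name": "apply_moves", "arguments": {
  "steps": [
    {"hand": 0.6,"xyz": [0.68,0.29,1],"delta_rot": [0,0,0.12]},
    {"hand": 0.6,"xyz": [0.68,0.29,2.5],"delta_rot": [0,0,0.24]},
    {"hand": 0.6,"xyz": [0.68,0.29,4],"delta_rot": [0,0,0.36]},
    {"hand": 0.6,"xyz": [0.68,0.29,5.5],"delta_rot": [0,0,0.48]},
    {"hand": 0.6,"xyz": [0.68,0.29,6.9],"delta_rot": [0,0,0.56]},
    {"hand": 0.6,"xyz": [0.68,0.29,6.9],"delta_rot": [0,0,0.56]},
    {"hand": 0.6,"xyz": [0.68,0.29,6.9],"delta_rot": [0,0,0.56]}
  ]
}}

```text
clock: 8.6
position: [495.3, 173.5, 119.2]
ee_rot: [-0.376, 0.927, -0.0, -0.001]
contact_force: [-0.6, -0.4, -0.2]
gripper_width: 51.3
```

```bash
python3 -c "
from h import *
from bench import get_image
import pickle
p=get_image('wrist'); pickle.dump(p,open('w6.pkl','wb')); cv2.imwrite('pics/w6.png',p['frame'])
print(proj(p,[[496,174,56],[496,174,22]]))
plan([496,174,52],-136)"
```

```text
[[321.76724482 223.20422797]
 [321.83484043 205.67063125]]
t 8.65 pos [495.7 173.9 120. ] yaw -135.84 F [-0.7  0.8  0.5] w 51.3 j [ 0.65  0.36 -0.41  0.   -0.8   0.12]
xyz [-0.03 -0.01  6.8 ] rot [-0.     0.     0.003] dist 6.8
```

View pics/w6.png

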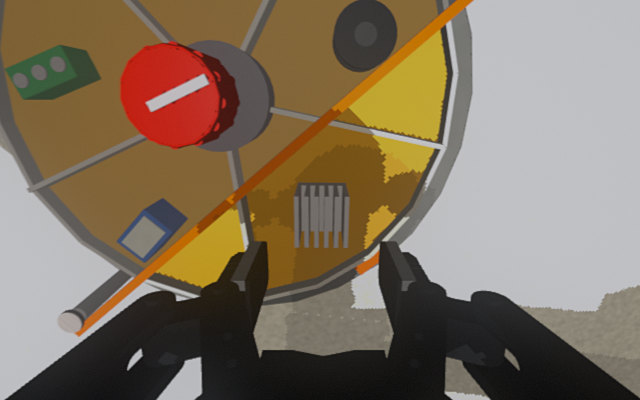

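{"name": "apply_moves", "arguments": {
  "steps": [
    {"hand": 0.6,"xyz": [0,0,3],"delta_rot": [0,0,0]},
    {"hand": 0.6,"xyz": [0,0,5.5],"delta_rot": [0,0,0]},
    {"hand": 0.6,"xyz": [0,0,6.8],"delta_rot": [0,0,0]},
    {"hand": 0.6,"xyz": [0,0,6.8],"delta_rot": [0,0,0]},
    {"hand": 0,"xyz": [0,0,6.8],"delta_rot": [0,0,0]},
    {"hand": 0,"xyz": [0,0,6.8],"delta_rot": [0,0,0]},
    {"hand": 0,"xyz": [0,0,6.8],"delta_rot": [0,0,0]},
    {"hand": 0,"xyz": [0,0,6.8],"delta_rot": [0,0,0]},
    {"hand": 0,"xyz": [0,0,6.8],"delta_rot": [0,0,0]},
    {"hand": 0,"xyz": [0,0,6.8],"delta_rot": [0,0,0]}
  ]
}}

```text
clock: 9.48
position: [495.9, 174.5, 53.2]
ee_rot: [-0.375, 0.927, 0.0, 0.002]
contact_force: [-0.9, 0.1, 7.1]
gripper_width: 30.6
```

```bash
python3 -c "
from h import *
from bench import get_image
p=get_image('wrist'); cv2.imwrite('pics/w7.png',p['frame'])
plan([496,174,52],-136)"
```

```text
t 9.53 pos [495.9 174.5  53.2] yaw -135.89 F [ 0.1 -0.2  6.4] w 31.0 j [ 0.65  0.46 -0.48  0.   -0.63  0.12]
xyz [ 0.03 -0.04  0.12] rot [-0.001  0.003  0.002] dist 0.1
```

View pics/w7.png

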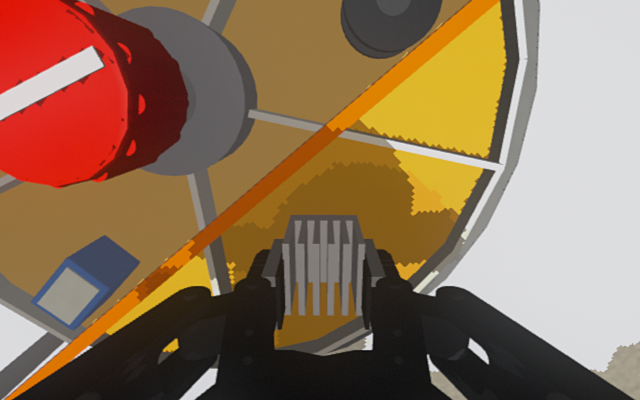

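{"name": "apply_moves", "arguments": {
  "steps": [
    {"hand": 0,"xyz": [0,0,-1],"delta_rot": [0,0,0]},
    {"hand": 0,"xyz": [0,0,-3],"delta_rot": [0,0,0]},
    {"hand": 0,"xyz": [0,0,-6],"delta_rot": [0,0,0]},
    {"hand": 0,"xyz": [0,0,-9],"delta_rot": [0,0,0]},
    {"hand": 0,"xyz": [0,0,-11],"delta_rot": [0,0,0]},
    {"hand": 0,"xyz": [0,0,-12],"delta_rot": [0,0,0]},
    {"hand": 0,"xyz": [0,0,-12],"delta_rot": [0,0,0]}
  ]
}}

```text
clock: 10.12
position: [495.8, 174.4, 174.3]
ee_rot: [-0.375, 0.927, 0.001, 0.003]
contact_force: [-0.4, -0.3, -1.0]
gripper_width: 31.1
```

```bash
python3 -c "
from h import *
from bench import get_image
p=get_image('wrist'); cv2.imwrite('pics/w8.png',p['frame'])
plan([500,-195,172],-171.7)"
```

```text
t 10.17 pos [494.7 173.9 172.3] yaw -135.96 F [-0.  -0.6 -0.9] w 30.8 j [ 0.65  0.29 -0.35 -0.   -0.92  0.12]
xyz [ 25.26 -26.88  -0.03] rot [0.001 0.002 0.624] dist 36.9
```

View pics/w8.png

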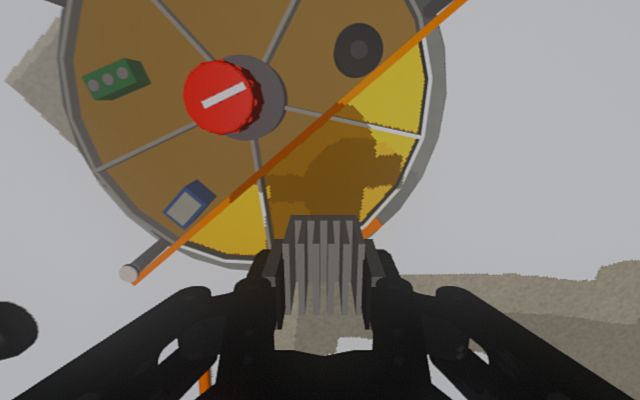

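```bash
python3 -c "
from h import *
plan([492,-145,172],-171.7)"
```

```text
t 10.17 pos [494.7 173.9 172.3] yaw -135.96 F [-0.  -0.6 -0.9] w 30.8 j [ 0.65  0.29 -0.35 -0.   -0.92  0.12]
xyz [ 2.236e+01 -2.273e+01 -2.000e-02] rot [0.001 0.002 0.624] dist 31.9
```

{"name": "apply_moves", "arguments": {
  "steps": [
    {"hand": 0,"xyz": [1.3,-1.3,0],"delta_rot": [0,0,0.06]},
    {"hand": 0,"xyz": [3.9,-4,0],"delta_rot": [0,0,0.15]},
    {"hand": 0,"xyz": [6.6,-6.7,0],"delta_rot": [0,0,0.25]},
    {"hand": 0,"xyz": [9.3,-9.4,0],"delta_rot": [0,0,0.36]},
    {"hand": 0,"xyz": [12,-12.2,0],"delta_rot": [0,0,0.46]},
    {"hand": 0,"xyz": [14.7,-14.9,0],"delta_rot": [0,0,0.55]},
    {"hand": 0,"xyz": [17.4,-17.6,0],"delta_rot": [0,0,0.62]},
    {"hand": 0,"xyz": [20,-20.3,0],"delta_rot": [0,0,0.624]},
    {"hand": 0,"xyz": [21.7,-22,0],"delta_rot": [0,0,0.624]},
    {"hand": 0,"xyz": [22.36,-22.73,0],"delta_rot": [0,0,0.624]},
    {"hand": 0,"xyz": [22.36,-22.73,0],"delta_rot": [0,0,0.624]},
    {"hand": 0,"xyz": [22.36,-22.73,0],"delta_rot": [0,0,0.624]}
  ]
}}

```text
clock: 11.17
position: [491.4, -145.1, 170.1]
ee_rot: [-0.072, 0.997, 0.0, -0.002]
contact_force: [-0.4, 0.7, 0.2]
gripper_width: 31.6
```

```bash
python3 -c "
from h import *
from bench import get_image,nets
import pickle
for n in ('wrist','side'):
  p=get_image(n); pickle.dump(p,open('%s9.pkl'%n,'wb'));cv2.imwrite('pics/%s9.png'%n,p['frame'])
  for l in ('chip','heatsink_center'): print(l,[(d['xyz'],d['confidence']) for d in nets.pinpoint(p,l)])
plan([492,-145,172],-171.7)"
```

```text
chip [([486.0, -207.7, 19.5], 0.61)]
heatsink_center [([492.1, -144.4, 161.9], 0.66), ([488.1, -208.2, 21.6], 0.19)]
chip [([178.2, -330.3, 18.9], 0.65), ([484.6, -212.0, 24.0], 0.58)]
heatsink_center []
t 11.47 pos [ 492.3 -144.1  171.6] yaw -171.6 F [-1.1  0.1 -0.6] w 30.5 j [ 0.03  0.27 -0.38 -0.   -0.92  0.11]
xyz [ 0.05 -0.09 -0.04] rot [ 0.    -0.     0.002] dist 0.1
```

View pics/wrist9.png

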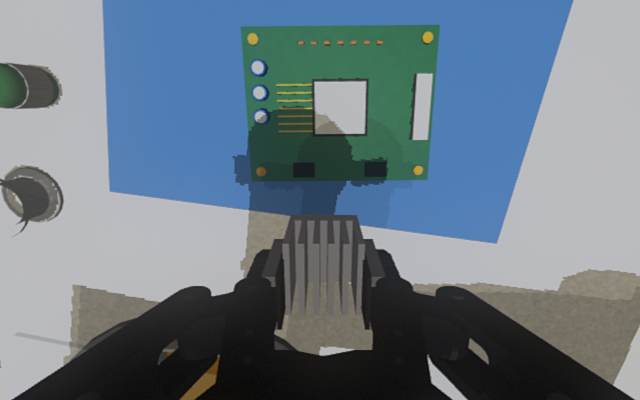

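View pics/side9.png

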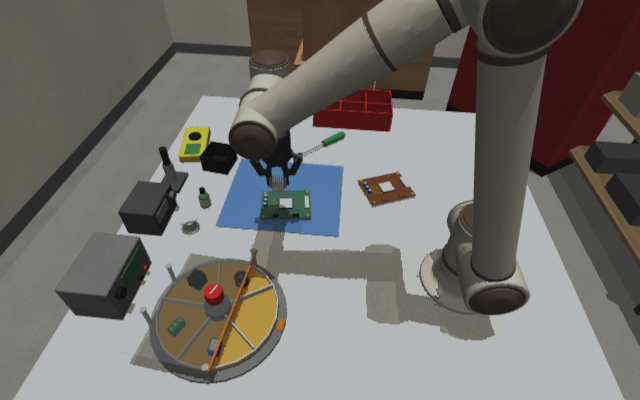

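```bash
python3 -c "
from h import *
import pickle
p=pickle.load(open('wrist9.pkl','rb'))
crop(p,220,10,240,190,3,'pics/c9.png')
crop(p,255,190,130,140,5,'pics/c9b.png')
P=[]
for a in [(242,28),(439,26),(427,180),(254,180)]: P.append(ray(p,*a,15)[:2])
P=np.array(P);d=np.roll(P,-1,0)-P;print(P.mean(0),np.hypot(*d.T),np.degrees(np.arctan2(d[:,1],d[:,0])))
g=p['frame'][70:145,305:375]; h=cv2.cvtColor(g,cv2.COLOR_BGR2HSV)
m=((h[...,1]<70)&(h[...,2]>95)).astype(np.uint8)
n,l,st,c=cv2.connectedComponentsWithStats(m); k=1+np.argmax(st[1:,4]); print(st[k])
pts=np.argwhere(l==k)[:,::-1]+[305,70]
W=np.array([ray(p,u,v,19)[:2] for u,v in pts]); r=cv2.minAreaRect(W.astype(np.float32)); print(r,W.mean(0))
"
```

```text
[ 485.85316122 -210.38882969] [148.8961838  119.54175874 148.07839345 117.93438793] [-171.23263899   98.87077739    8.14370385  -80.72623973]
[   9   11   53   53 2732]
((486.76739501953125, -210.8876495361328), (40.9755859375, 39.867916107177734), 8.208662033081055) [ 486.88365576 -211.35980834]
```

View pics/c9.png

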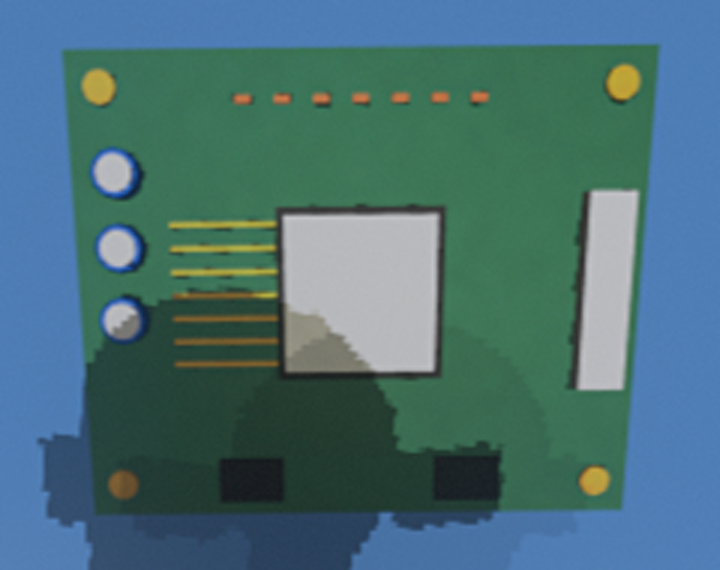

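View pics/c9b.png

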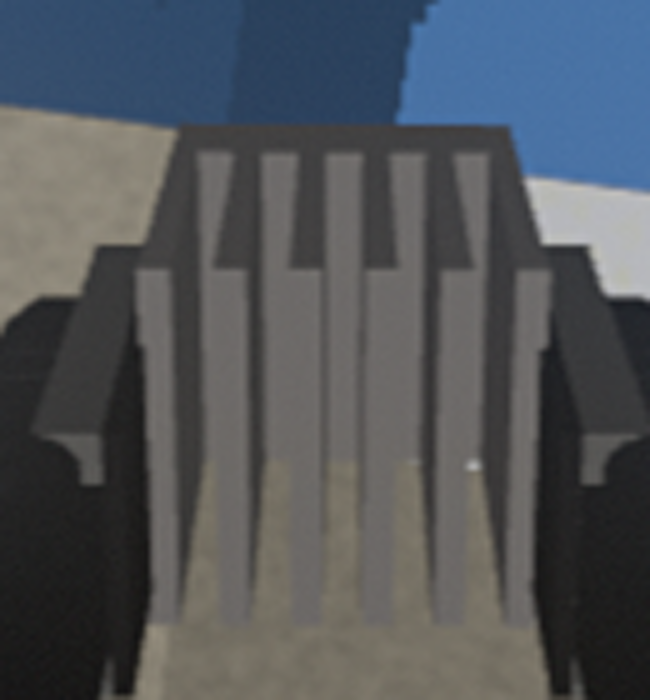

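```bash
python3 -c "
from h import *
import pickle
p=pickle.load(open('wrist9.pkl','rb'))
f=lambda a,b,z: ray(p,255+a/5,190+b/5,z)[:2]
T=np.array([492.0,-144.4])
y=np.radians(-171.6); ex=np.array([np.cos(y),np.sin(y)]); ey=np.array([np.sin(y),-np.cos(y)])
for z in (174.4,):
  for a,b in [(137,270),(550,270),(533,625),(150,625)]:
    q=f(a,b,z)-T; print((q@ex).round(1),(q@ey).round(1))
for a,b in [(178,127),(511,127)]:
    q=f(a,b,140.4)-T; print('bot',(q@ex).round(1),(q@ey).round(1))
plan([486.4,-210.7,120],-171.7)
"
```

```text
-14.8 -18.0
16.9 -17.8
16.5 13.8
-14.9 13.6
bot -14.7 -17.5
bot 17.4 -17.4
t 11.47 pos [ 492.3 -144.1  171.6] yaw -171.6 F [-1.1  0.1 -0.6] w 30.5 j [ 0.03  0.27 -0.38 -0.   -0.92  0.11]
xyz [ 1.56 -6.5   5.16] rot [ 0.    -0.     0.002] dist 8.4
```

```bash
python3 -c "
from h import *
plan([486.9,-208.8,90],-171.7)"
```

```text
t 11.47 pos [ 492.3 -144.1  171.6] yaw -171.6 F [-1.1  0.1 -0.6] w 30.5 j [ 0.03  0.27 -0.38 -0.   -0.92  0.11]
xyz [ 1.48 -6.32  8.16] rot [ 0.    -0.     0.002] dist 10.4
```

{"name": "apply_moves", "arguments": {
  "steps": [
    {"hand": 0,"xyz": [0.5,-2.2,1],"delta_rot": [0,0,0]},
    {"hand": 0,"xyz": [1,-4.5,3],"delta_rot": [0,0,0]},
    {"hand": 0,"xyz": [1.48,-6.32,5],"delta_rot": [0,0,0]},
    {"hand": 0,"xyz": [1.48,-6.32,7],"delta_rot": [0,0,0]},
    {"hand": 0,"xyz": [1.48,-6.32,8.16],"delta_rot": [0,0,0.002]},
    {"hand": 0,"xyz": [1.48,-6.32,8.16],"delta_rot": [0,0,0.002]},
    {"hand": 0,"xyz": [1.48,-6.32,8.16],"delta_rot": [0,0,0.002]}
  ]
}}

```text
clock: 12.05
position: [486.8, -209.4, 89.8]
ee_rot: [-0.072, 0.997, -0.0, -0.001]
contact_force: [-0.0, 0.2, -0.3]
gripper_width: 31.2
```

```bash
python3 -c "
from h import *
from bench import get_image,nets
import pickle
for n in ('wrist','side'):
  p=get_image(n); pickle.dump(p,open('%s10.pkl'%n,'wb'))
  if n=='wrist': cv2.imwrite('pics/w10.png',p['frame'])
  else: crop(p,250,140,80,100,8,'pics/c10.png')
plan([486.9,-208.8,50.5],-171.7)"
```

```text
t 12.15 pos [ 487.8 -209.4   91.1] yaw -171.73 F [-0.3  0.4 -0.1] w 30.6 j [-0.1   0.41 -0.43  0.   -0.73  0.24]
xyz [0.08 0.08 4.06] rot [-0.001  0.002 -0.001] dist 4.1
```

View pics/w10.png

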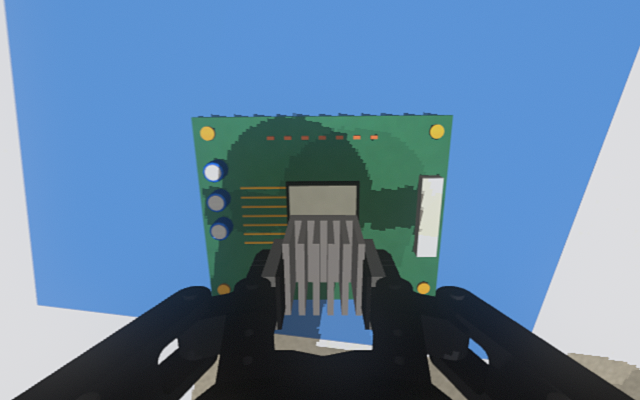

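View pics/c10.png

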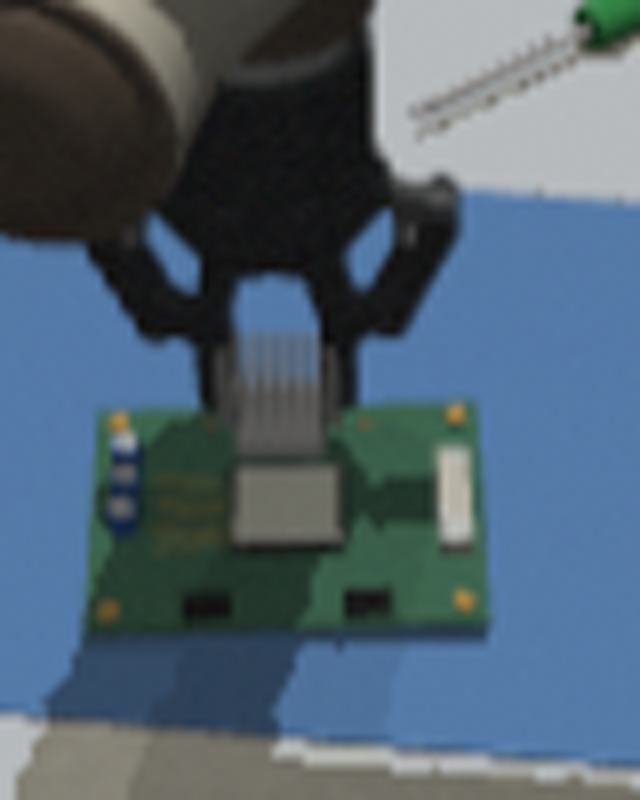

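{"name": "apply_moves", "arguments": {
  "steps": [
    {"hand": 0,"xyz": [0.08,0.08,1.5],"delta_rot": [0,0,0]},
    {"hand": 0,"xyz": [0.08,0.08,2.8],"delta_rot": [0,0,0]},
    {"hand": 0,"xyz": [0.08,0.08,3.6],"delta_rot": [0,0,0]},
    {"hand": 0,"xyz": [0.08,0.08,3.6],"delta_rot": [0,0,0]},
    {"hand": 0,"xyz": [0.08,0.08,3.6],"delta_rot": [0,0,0]}
  ]
}}

```text
clock: 12.57
position: [486.3, -209.0, 54.5]
ee_rot: [-0.072, 0.997, -0.0, 0.0]
contact_force: [-0.2, -0.1, 0.3]
gripper_width: 30.6
```

```bash
python3 -c "
from h import *
from bench import get_image,nets
import pickle
for n in ('wrist','side'):
  p=get_image(n); pickle.dump(p,open('%s11.pkl'%n,'wb'))
  if n=='wrist': crop(p,240,140,170,130,4,'pics/w11.png')
  else: crop(p,250,150,80,80,8,'pics/c11.png')
plan([486.9,-208.8,50.5],-171.7)"
```

```text
t 12.67 pos [ 486.7 -209.1   55. ] yaw -171.77 F [ 0.3  0.5 -1.1] w 30.4 j [-0.1   0.46 -0.47  0.   -0.65  0.24]
xyz [-0.03  0.02  0.45] rot [-0.001  0.002 -0.001] dist 0.5
```

View pics/w11.png

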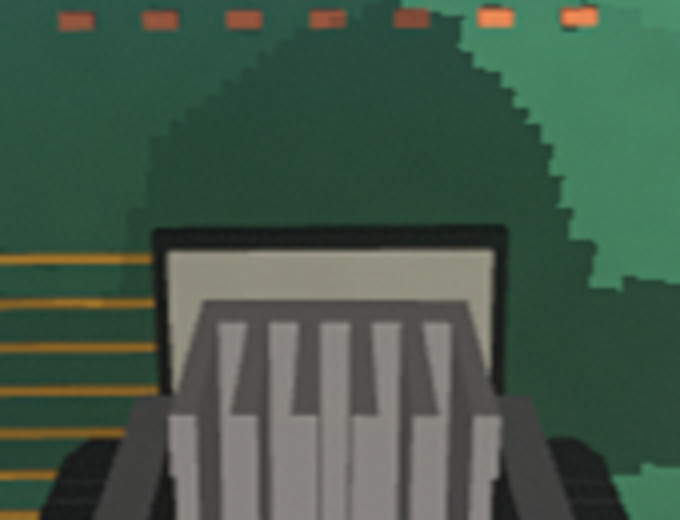

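View pics/c11.png

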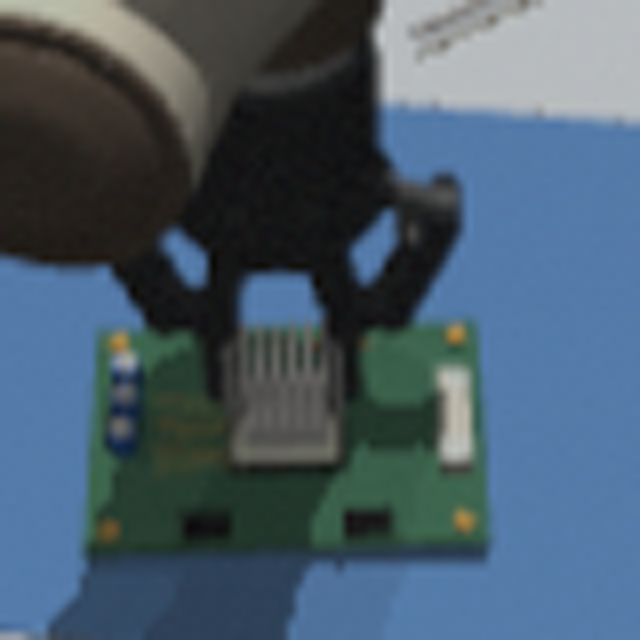

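```bash
python3 -c "
from h import *
import pickle
p=pickle.load(open('wrist11.pkl','rb'))
f=lambda a,b,z: ray(p,240+a/4,140+b/4,z)[:2]
T=np.array([486.7,-209.1]); y=np.radians(-171.7); ex=np.array([np.cos(y),np.sin(y)]); ey=np.array([np.sin(y),-np.cos(y)])
for a,b,z in [(155,228,19),(507,226,19),(160,390,19),(503,390,19),(167,249,19),(495,249,19),(203,301,23.8),(470,301,23.8)]:
  q=f(a,b,z)-T; print(a,b,(q@ex).round(1),(q@ey).round(1))
p=pickle.load(open('side11.pkl','rb'))
f=lambda a,b,z: ray(p,250+a/8,150+b/8,z)[:2]
for a,b,z in [(232,463,19),(340,465,19),(240,445,23.8),(330,445,23.8)]:
  q=f(a,b,z)-T; print('side',a,b,(q@ex).round(1),(q@ey).round(1))
"
```

```text
155 228 -21.4 -24.3
507 226 22.0 -24.4
160 390 -21.6 -2.7
503 390 22.2 -2.6
167 249 -20.0 -21.6
495 249 20.6 -21.5
203 301 -15.3 -16.4
470 301 17.2 -16.4
side 232 463 -17.5 20.7
side 340 465 23.0 23.0
side 240 445 -14.3 16.0
side 330 445 19.4 17.0
```

{"name": "apply_moves", "arguments": {
  "steps": [
    {"hand": 0,"xyz": [-0.03,-0.13,0.2],"delta_rot": [0,0,0]},
    {"hand": 0,"xyz": [-0.03,-0.13,0.35],"delta_rot": [0,0,0]},
    {"hand": 0,"xyz": [-0.03,-0.13,0.45],"delta_rot": [0,0,0]},
    {"hand": 0,"xyz": [-0.03,-0.13,0.45],"delta_rot": [0,0,0]},
    {"hand": 0,"xyz": [-0.03,-0.13,0.45],"delta_rot": [0,0,0]},
    {"hand": 0,"xyz": [-0.03,-0.13,0.45],"delta_rot": [0,0,0]}
  ]
}}

```text
clock: 13.17
position: [486.7, -210.4, 50.2]
ee_rot: [-0.072, 0.997, -0.0, 0.0]
contact_force: [-1.4, 1.1, 5.8]
gripper_width: 31.1
```

```bash
python3 -c "
from h import *
plan([486.9,-208.8,50.5],-171.7)"
```

```text
t 13.17 pos [ 486.7 -210.4   50.2] yaw -171.79 F [-1.4  1.1  5.8] w 31.1 j [-0.1   0.47 -0.47  0.   -0.64  0.24]
xyz [-0.05  0.16 -0.03] rot [-0.     0.001 -0.002] dist 0.2
```

{"name": "apply_moves", "arguments": {
  "steps": [
    {"hand": 0.55,"xyz": [0,0,0],"delta_rot": [0,0,0]},
    {"hand": 0.55,"xyz": [0,0,0],"delta_rot": [0,0,0]},
    {"hand": 0.55,"xyz": [0,0,0],"delta_rot": [0,0,0]},
    {"hand": 0.55,"xyz": [0,0,0],"delta_rot": [0,0,0]},
    {"hand": 0.55,"xyz": [0,0,-1],"delta_rot": [0,0,0]},
    {"hand": 0.55,"xyz": [0,0,-3],"delta_rot": [0,0,0]},
    {"hand": 0.55,"xyz": [0,0,-6],"delta_rot": [0,0,0]},
    {"hand": 0.55,"xyz": [0,2,-9],"delta_rot": [0,0,0]},
    {"hand": 0.55,"xyz": [0,5,-12],"delta_rot": [0,0,0]},
    {"hand": 0.55,"xyz": [0,5,-12],"delta_rot": [0,0,0]},
    {"hand": 0.55,"xyz": [0,5,-12],"delta_rot": [0,0,0]}
  ]
}}

```text
clock: 14.08
position: [480.2, -159.8, 172.3]
ee_rot: [-0.073, 0.997, -0.0, 0.003]
contact_force: [-0.6, -0.4, -0.4]
gripper_width: 47.0
```

```bash
python3 -c "
from h import *
from bench import get_image,nets
import pickle
for n in ('wrist','side'):
  p=get_image(n); pickle.dump(p,open('%s12.pkl'%n,'wb'))
  for l in ('chip','heatsink_center'): print(l,[(d['xyz'],d['confidence']) for d in nets.pinpoint(p,l)])
  if n=='wrist': crop(p,240,30,170,150,4,'pics/w12.png'); print(proj(p,[486,-210,19]))
  else: cv2.imwrite('pics/s12.png',p['frame']); crop(p,250,150,80,80,8,'pics/c12.png')
plan([486.9,-208.8,50.5],-171.7)"
```

```text
chip []
heatsink_center [([488.0, -212.5, 42.1], 0.92)]
[[325.65790236 125.6922529 ]]
chip [([177.3, -327.8, 17.5], 0.79), ([485.8, -208.2, 18.7], 0.56)]
heatsink_center [([489.0, -207.8, 34.0], 0.44)]
t 14.38 pos [ 478.6 -161.3  168.3] yaw -171.87 F [-0.3 -0.1 -0.2] w 47.0 j [-0.    0.27 -0.4  -0.   -0.9   0.15]
xyz [-0.18 -4.83 11.78] rot [ 0.    -0.003 -0.003] dist 12.7
```

View pics/w12.png

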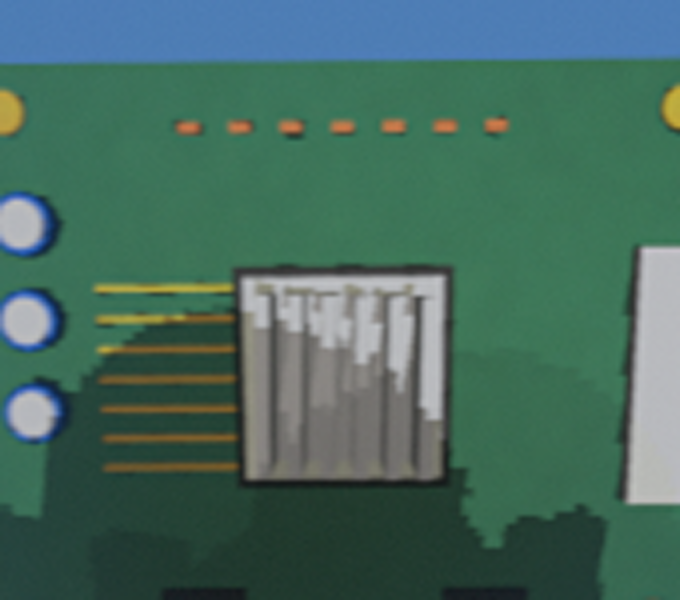

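View pics/c12.png

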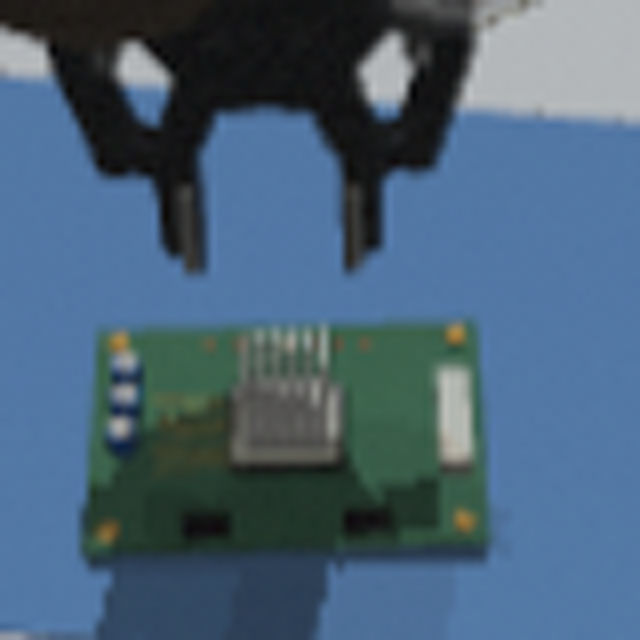

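```bash
python3 -c "
from h import *
import pickle
p=pickle.load(open('wrist12.pkl','rb'))
crop(p,290,90,70,70,10,'pics/w12b.png')
f=lambda a,b,z: ray(p,240+a/4,30+b/4,z)[:2]
P=np.array([f(235,268,19),f(452,266,19),f(446,484,19),f(243,486,19)]);print('chip',P.mean(0))
Q=np.array([f(248,292,53),f(446,290,53),f(443,478,53),f(250,478,53)]);print('hs',Q.mean(0))
for X in (P,Q):
  d=np.roll(X,-1,0)-X;print(np.hypot(*d.T).round(1),np.degrees(np.arctan2(d[:,1],d[:,0])).round(1))
"
```

```text
chip [ 485.86129616 -210.89144025]
hs [ 485.65348074 -211.8903586 ]
[43.  43.3 42.1 43.3] [-171.2   98.1    8.9  -80.7]
[34.6 32.8 35.  32.5] [-171.2   98.7    8.3  -82.1]
```

View pics/w12b.png

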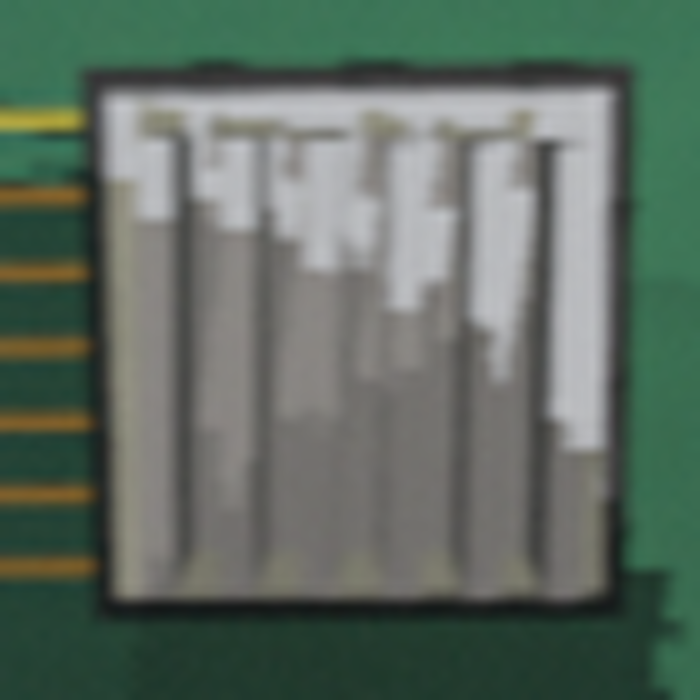

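```bash
python3 -c "
from bench import workorder,telemetry
print(workorder.job_done(), telemetry.read_state()['clock'])"
```

```text
the job is handed in; nothing more can be done
the job is handed in; nothing more can be done
```

The silver heat sink is standing upright on the middle of the white-topped chip on the green board. The gripper has let go and is about 12 cm clear, and I handed the job in just after 14 s.

- **Carousel:** I turned it by the knob about 68° counter-clockwise, seen from above. The heat sink came to about 174° around the axis, and the open side is at about 174°. The compartment itself read about 176°, within measuring error.
- **Pick:** I gripped the heat sink from above on its two outer fin faces and lifted it straight up.
- **Placement:** The wrist camera puts the heat sink within about 1 mm of the chip's centre. Its sides are square with the chip to within about 1°. Contact force when I set it down was about 6 N.

**Checks that disagreed:** Before release, the wrist and side cameras differed by about 1.5 mm along the chip's y direction, so I used a value in between. After release, the network's position for the heat sink differed by about 5 mm between the two cameras, which is near its stated accuracy. I relied on my own measurement of the heat sink's and chip's edges in the wrist picture.

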